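# Refit the igniter cartridge and lock its turn latch

### The arm

A 6-joint arm with a two-finger parallel gripper is mounted at the origin on the work surface. World frame = base frame: x ahead of the robot, y to its left, z up, the work surface at z = 0. Lengths are in m, angles in degrees, forces in N, time in s.
With the tool pointing down it reaches from about 0.4 to 0.825 m from the base axis. Payload 7 kg.
Tool frame: the origin (TCP) lies between the finger pads, 19 mm behind the fingertips; this is the grasp point; x points along the fingers, y is the direction in which the jaws open and shut, and the axes are right-handed (so a half turn about x gives the same grasp; the last joint's range is limited). The gripper opens to 88 mm and grips with 3 to 60 N. Pads are 19 mm wide; open, the fingers measure 130 mm over their backs; the gripper's body (78 mm by 193 mm) begins 47 mm behind the grasp point.
Start: joints at [-48.753, 20.546, 0.682, 0, -70.136, -16.507], TCP at [0.282, -0.613, 0.245] pointing down, gripper open.
Joint ranges: [-176.03, 176.03], [-82.01, 121.73], [-58.28, 71.71], [-173.87, 95.51], [-174.79, -0.11], [-173.66, 173.66]. Speed limits (degrees/s): [136.94, 136.94, 172.46, 180, 180, 180].

### API

Orientations are given as [roll, pitch, yaw] about the fixed x, y, z axes, in that order (R = Rz(yaw) Ry(pitch) Rx(roll)).
In Python, from plant import r gives the robot as it stands. The module is installed in compiled form; this text tells all that it offers.
- The arm moves only by the shell command python3 -m creep 'ROWS' [FORCE]. ROWS is JSON, a list of rows, each a list of 7 numbers: the turn, a rotation vector about the tool's x, y, z in rad, then the shift along the tool's x, y, z in cm, then the opening in per cent of the stroke, from 0 (shut) to 100 (fully open). In form: [[rx, ry, rz, x, y, z, fingers], ...]. A call has 1 to 8 rows; each row shifts and turns the commanded pose from where the row before left it, along the tool's axes as they then stand; what a row does not reach is not made up. A row lasts 1/10 s, in which the tool goes at most 50 mm and 8.59 degrees, less where a joint would pass 70% of its speed; a pose out of reach is approached as far as the arm can. A call is refused whole if a number of a shift passes 5 or a number of a turn 0.15, either way. A call with a gripper value outside its range is refused whole. The fingers move at their own pace and stop on an object; FORCE is the grip in N (left out, the last holds). Time passes only in rows, so rows that do not move let the fingers close. It gives the time, the measured TCP pose, the force and the opening at its end, in the units of the state.
- r.get_state(): the state, without advancing time (a new reading comes with each control period).
- r.capture(name): name is "side" or "top" or "wrist"; returns (picture, depth): 400x640x3 uint8, blue, green, red; 400x640 float32, m along the optical axis (not along the pixel's ray), 0 where there is no reading.
- r.camera_info(name): a dict with "fovy" (degrees; the focal length in pixels is half the picture's height over the tangent of half this angle, whatever the lens; pixels are square), "cx", "cy" (the principal point, pixels), "dist_coeffs" ([k1, k2, p1, p2, k3] as OpenCV has them; the pictures are not rectified), "camera_from_world" (4x4, takes a point from world to camera coordinates). Camera axes: x right, y down, z forward; pixel columns grow to the right and rows downward; lengths in m; the calibration is good to about 2 mm. A picture is of the moment at which its call begins: read the wrist's pose just before it. camera_info takes no time and is no camera call; for the wrist camera it gives the pose at the moment of the call.
- r.close_job(): hands the job in, once; it reports no verdict.
Trained networks look in the newest picture that a camera, given by its name, has taken for a name from the list of things; names that differ only in an ending like _2 or _b are one class to them, and where a whole thing is asked for, a point or a joint stands for the part that bears it (a point fixed in the world has none). Each returns a list of dicts, best first, with "score" (0 to 1); they miss things now and then, are a little off and sometimes report something else, mostly with a low value. They report only what shows in the picture. A call takes as long as a camera call. They do not tell look-alikes from the thing itself.
- r.look_for(query, camera): "rect" ([left, top, right, bottom] in pixels, round what is visible of it).
- r.masks_of(query, camera): "pixels" (400x640 bool, what is visible of it) and "rect" ([left, top, right, bottom] in pixels, round what is visible of it).
The state is a dict: "time_s": time; "joints": joint angles; "qd": joint speeds; "joint_torque": joint torques, N m; "tcp_pos": TCP position; "eef_rot": TCP orientation; "contact_force": force on the tool from outside, world axes, zero at the start; "moment": the same for the moment, N m; "gripper_width": finger opening in m.
Only numpy, scipy, OpenCV 4.12 (cv2) and the standard library are available. Lean on these libraries where they do the work, as an engineer would, in place of code of your own. Each camera call takes 0.05 s, during which the arm holds its last target. There are 200 camera calls.

### The job

Put the braai's ceramic igniter cartridge into the empty recess of the aluminium igniter housing and press it fully home, so that its shoulders are flush with the housing. Then turn the latch knob clockwise until it clicks past its detent, with its tongue lying over the end of the cartridge, and let go. Leave the plate, the two dip bowls and the grill fork where they are.

Things in the scene. Friction and masses are not known exactly. Their poses are not given: they have to be found in the camera images.
- housing: Aluminium igniter housing bolted to the slate, 84 (x) x 168 (y) x 40 (z) mm; origin at the centre of its underside. At its y = -36 mm it has a recess 43 (x) x 73 (y) mm, 26 mm deep, chamfered 2 mm; at y = +52 mm the turn latch. Screw heads on top are 2 mm high.
- seat (a point): Centre of the recess floor, 14 mm above the slate, 26 mm below the housing top; axes as the housing's, z up. A brass contact pad (22 x 44 mm) stands 6 mm above this floor; it yields to about 6 N of push, then stays down: a cartridge only laid in stands 6 mm proud and must be pressed down.
- cartridge: Loose white ceramic igniter cartridge, about 0.14 kg, upright on the slate: block 40 (x) x 70 (y) x 26 (z) mm; centred on top a grip rib 14 (x) x 34 (y) mm rising 24 mm more (50 in all). Origin: centre of its underside, z up. Fits the recess either way round, rib along the housing's y, 1.5 mm play each side; fully home its shoulders are level with the housing top and its origin is at the seat.
- rib (a point): Point to grip on the cartridge: on its centre line, 49 mm above its underside (1 mm below the rib's top), axes as the cartridge's; pinch along its x (14 mm wide). With the TCP here the fingertips are 4 mm above the shoulders.
- latch (a joint): Turn latch, rad: starts at 0 (open, stop) and grows clockwise seen from above to 1.4 (80 degrees, closed, stop). A sprung over-centre detent inside resists with about 0.15 N m at the start, easing to none at its crest at 0.7 rad; let go before the crest it springs back to 0, past the crest it clicks over, pulls itself to 1.4 and stays.
- latch_grip (a point): Grip point on the latch: on its vertical axis, 30 mm above the housing top (70 above the slate); turns with the latch, x along the tongue away from the axis, y across the bar, z up. The black bar grip is 46 (x) x 16 (y) mm, 8 to 40 mm above the housing top: pinch it along y. Below it is a steel disc of 21 mm radius, its top 8 mm above the housing top.
- tongue_tip (a point): Free end of the latch's steel tongue, which is 16 mm wide, reaches 66 mm from the latch axis and lies 3 to 6 mm above the housing top: it passes over a flush cartridge but is stopped by one standing proud. Open it points along the housing's +x and clears the recess; closed it points along -y, over the last 13 mm of the cartridge's shoulder.
- plate: Teal enamel plate, 200 mm across, 20 mm high, loose; origin at the centre of its underside. Bystander.
- bowl_a: Terracotta dip bowl, 90 mm across, 40 mm high, loose; origin at the centre of its underside. Bystander.
- bowl_b: A second such dip bowl. Bystander.
- fork: Wooden-handled grill fork, 390 mm long, 28 mm wide, 20 mm high, lying along its x, handle to -x; origin 200 mm from the handle's end, underside. Bystander.
Things that resemble listed ones, but are neither listed nor needed, are in the scene too. Several things have the shape of the housing; the one meant has the colours described above.

How it is judged:
By the outcome, as a careful person would: the job done as asked, in the order asked, and still so for the second after the job is handed in, with the robot touching nothing.
It also fails if it takes over 54 s, if anything falls off the work surface, if the arm or the gripper's body presses on something with over 40 N, if the wrist force passes 120 N, or if a joint passes its speed limit or range.

## Working session

There is one attempt and no reset: what is moved stays moved. The work goes in short steps, Python scripts to look and compute and a shell command to move; the robot and the scene stay as the last step left them, time stands still between calls to the robot, and variables do not carry over. Pictures are saved under pics/ and viewed, about 8 in all and at most 12, crops included, and the job is handed in when it is done.

```bash
mkdir -p pics; ls; python3 - <<'E'
from plant import r
import cv2,numpy as np
s=r.get_state(); print({k:np.round(v,3).tolist() for k,v in s.items()})
for c in ["top","side"]:
    p,d=r.capture(c); cv2.imwrite(f"pics/{c}1.png",p); np.save(f"pics/{c}1.npy",d)
    i=r.camera_info(c); print(c,i["fovy"],i["cx"],i["cy"],i["dist_coeffs"],np.round(i["camera_from_world"],3).tolist())
    for q in ["housing","cartridge","latch"]:
        print(q,[(round(x["score"],2),np.round(x["rect"]).tolist()) for x in r.look_for(q,c)])
E
```

```text
pics
{'time_s': 0.0, 'joints': [-48.753, 20.59, 0.634, -0.02, -70.134, -16.509], 'qd': [0.025, -0.002, 0.098, -0.002, -0.069, -0.023], 'joint_torque': [0.0, -58.272, 29.306, 6.997, 0.007, -0.0], 'tcp_pos': [0.282, -0.613, 0.244], 'eef_rot': [94.431, 89.908, 119.162], 'contact_force': [0.521, -0.42, 0.272], 'moment': [0.022, -0.001, -0.044], 'gripper_width': 0.088}
top 53.02811834347475 321.49787232932005 193.40206067777746 [-0.10126923  0.          0.          0.          0.        ] [[-0.022, -1.0, -0.012, -0.027], [-0.988, 0.024, -0.152, 0.57], [0.152, 0.008, -0.988, 1.058], [0.0, 0.0, 0.0, 1.0]]
housing [(0.88, [352.0, 243.0, 422.0, 278.0]), (0.73, [274.0, 182.0, 342.0, 223.0]), (0.65, [256.0, 245.0, 329.0, 295.0])]
cartridge [(0.66, [203.0, 202.0, 226.0, 223.0])]
latch [(0.69, [279.0, 182.0, 294.0, 214.0]), (0.68, [362.0, 242.0, 376.0, 274.0]), (0.6, [265.0, 255.0, 282.0, 287.0])]
side 56.61275430092856 319.2710184588856 198.28524150419446 [-0.01094143  0.          0.          0.          0.        ] [[0.81, -0.586, -0.006, -0.505], [-0.352, -0.478, -0.805, 0.22], [0.469, 0.654, -0.594, 0.607], [0.0, 0.0, 0.0, 1.0]]
housing [(0.82, [225.0, 253.0, 332.0, 356.0]), (0.58, [166.0, 190.0, 254.0, 258.0]), (0.57, [254.0, 171.0, 336.0, 234.0])]
cartridge [(0.57, [221.0, 150.0, 247.0, 174.0]), (0.54, [395.0, 189.0, 434.0, 218.0])]
latch [(0.78, [239.0, 250.0, 288.0, 282.0]), (0.73, [176.0, 187.0, 214.0, 213.0]), (0.69, [263.0, 168.0, 300.0, 193.0]), (0.54, [258.0, 173.0, 336.0, 232.0])]
```

```bash
python3 -c "
import cv2,numpy as np
cv2.imwrite('pics/both1.png',np.hstack([cv2.imread('pics/top1.png')]))"
```

```text
(no output)
```

View pics/top1.png

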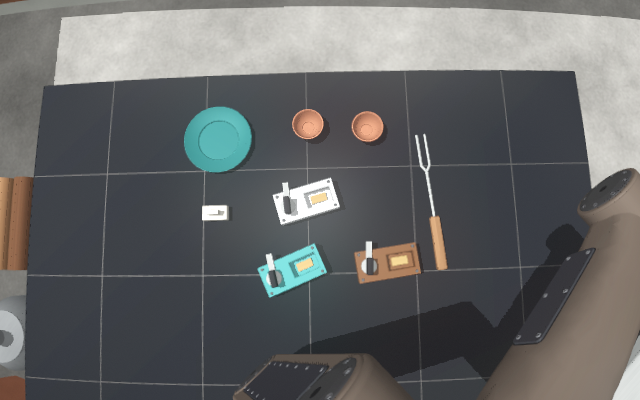

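The top view shows three look-alike housings: a white/aluminium one at (307,201), a teal one at (292,270) and a brown one at (388,262). The single cartridge is at (215,213). I'll measure the aluminium housing and the cartridge.

```bash
cat > h.py <<'E'
from plant import r
import cv2,numpy as np
from scipy.spatial.transform import Rotation as R
def K(i):
    f=200/np.tan(np.radians(i["fovy"]/2)); return np.array([[f,0,i["cx"]],[0,f,i["cy"]],[0,0,1.]])
def ray(i,uv):
    n=cv2.undistortPoints(np.float64(uv).reshape(-1,1,2),K(i),np.float64(i["dist_coeffs"])).reshape(-1,2)
    T=np.linalg.inv(i["camera_from_world"]); return T,np.c_[n,np.ones(len(n))]
def onz(i,uv,z):
    T,n=ray(i,uv); d=n@T[:3,:3].T; o=T[:3,3]; return o+d*((z-o[2])/d[:,2])[:,None]
def cloud(i,d,m):
    v,u=np.nonzero(m&(d>0)); T,n=ray(i,np.c_[u,v]); return np.c_[u,v],(n*d[v,u][:,None])@T[:3,:3].T+T[:3,3]
def proj(i,P):
    T=np.array(i["camera_from_world"]); rv=cv2.Rodrigues(T[:3,:3])[0]
    return cv2.projectPoints(np.float64(P),rv,T[:3,3],K(i),np.float64(i["dist_coeffs"]))[0].reshape(-1,2)
E
python3 - <<'E'
from h import *
i=r.camera_info("top"); p,d=r.capture("top")
for q in ["housing","cartridge","latch"]:
    for m in r.masks_of(q,"top"):
        uv,P=cloud(i,d,m["pixels"]); print(q,round(m["score"],2),np.round(m["rect"]),np.round(P.mean(0),3),"zmax",P[:,2].max().round(3))
        if q!="latch":
            z=.04 if q=="housing" else .026
            k=np.abs(P[:,2]-z)<.008; 
            if k.sum()>5:
                print("  bgr",p[uv[k,1],uv[k,0]].mean(0).round(), cv2.minAreaRect(np.float32(P[k,:2])))
for c,f in(("top",(190,160,440,310)),("side",(150,130,450,370))):
    im=cv2.imread(f"pics/{c}1.png")[f[1]:f[3],f[0]:f[2]]; cv2.imwrite(f"pics/{c}_crop.png",cv2.resize(im,None,fx=2.4,fy=2.4,interpolation=cv2.INTER_CUBIC))
E
```

```text
housing 0.85 [259. 244. 330. 294.] [0.364 0.046 0.036] zmax 0.085
  bgr [216. 217. 133.] ((0.3724464178085327, 0.049044184386730194), (0.10472603142261505, 0.16933795809745789), 21.716890335083008)
housing 0.7 [276. 180. 341. 223.] [0.549 0.006 0.037] zmax 0.086
  bgr [243. 243. 242.] ((0.5605444312095642, 0.007147476077079773), (0.10490091145038605, 0.1669558435678482), 15.610982894897461)
housing 0.58 [354. 244. 421. 282.] [ 0.378 -0.21   0.038] zmax 0.086
  bgr [108. 136. 174.] ((0.38794752955436707, -0.21188828349113464), (0.10392642021179199, 0.16780686378479004), 7.885556697845459)
cartridge 0.59 [203. 201. 230. 225.] [0.523 0.259 0.029] zmax 0.054
  bgr [236. 239. 240.] ((0.5236788392066956, 0.26165464520454407), (0.07204634696245193, 0.03985118493437767), 88.92467498779297)
latch 0.69 [359. 240. 375. 276.] [ 0.384 -0.162  0.06 ] zmax 0.086
latch 0.52 [269. 258. 283. 284.] [0.354 0.095 0.062] zmax 0.085
```

View pics/side_crop.png

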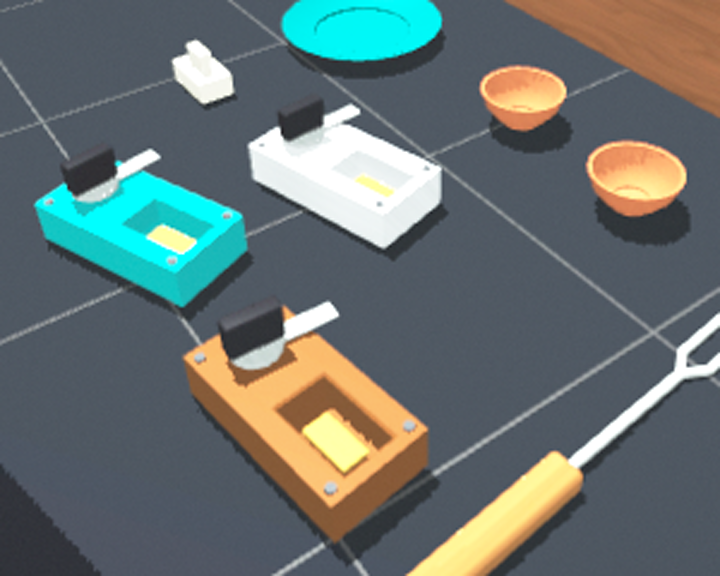

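The side crop confirms it: the white (aluminium) housing has its latch at about (305,120) and an empty recess at (375,180). The cartridge is at (203,75). Next I'll work out the moves.

```bash
cat >> h.py <<'E'
def Rs(s): return R.from_euler("xyz",s["eef_rot"],degrees=True).as_matrix()
def goal(p,yaw):  # yaw deg of tool y in world, tool x down; prints turn (rad, rotvec tool) and shifts cm in present and turned axes
    s=r.get_state(); M=Rs(s); c,n=np.cos(np.radians(yaw)),np.sin(np.radians(yaw))
    x=np.array([0,0,-1.]); y=np.array([c,n,0]); G=np.c_[x,y,np.cross(x,y)]
    d=(np.array(p)-s["tcp_pos"])*100
    print("now",np.round(s["tcp_pos"],4),"yaw",round(float(np.degrees(np.arctan2(M[1,1],M[0,1]))),2),"j6",round(s["joints"][5],1),"j1",round(s["joints"][0],1),
     "| turn",np.round(R.from_matrix(M.T@G).as_rotvec(),4),"| shift now-axes",np.round(M.T@d,2),"goal-axes",np.round(G.T@d,2),"t",round(s["time_s"],2),"F",np.round(s["contact_force"],1))
E
python3 - <<'E'
from h import *
print(Rs(r.get_state()).round(3))
goal([.50,.2,.245],0); goal([.50,.2,.245],180)
E
```

```text
[[-0.    -0.419  0.908]
 [-0.     0.908  0.419]
 [-1.    -0.    -0.   ]]
now [ 0.2825 -0.6131  0.2454] yaw 114.74 j6 -16.5 j1 -48.8 | turn [2.0026 0.     0.    ] | shift now-axes [3.000e-02 6.474e+01 5.379e+01] goal-axes [ 4.000e-02  2.175e+01 -8.131e+01] t 0.6 F [-0.9 -0.8  0.1]
now [ 0.2825 -0.6131  0.2454] yaw 114.74 j6 -16.5 j1 -48.8 | turn [-1.139 -0.     0.   ] | shift now-axes [3.000e-02 6.474e+01 5.379e+01] goal-axes [ 4.000e-02 -2.175e+01  8.131e+01] t 0.6 F [-0.9 -0.8  0.1]
```

```bash
python3 -m creep '[[-0.1424,0,0,0,0,0,100],[-0.1424,0,0,0,0,0,100],[-0.1424,0,0,0,0,0,100],[-0.1424,0,0,0,0,0,100],[-0.1424,0,0,0,0,0,100],[-0.1424,0,0,0,0,0,100],[-0.1424,0,0,0,0,0,100],[-0.1424,0,0,0,0,0,100]]'
python3 -m creep '[[0,0,0,0,-1.2,4.4,100],[0,0,0,0,-1.2,4.4,100],[0,0,0,0,-1.2,4.4,100],[0,0,0,0,-1.2,4.4,100],[0,0,0,0,-1.2,4.4,100],[0,0,0,0,-1.2,4.4,100],[0,0,0,0,-1.2,4.4,100],[0,0,0,0,-1.2,4.4,100]]'
python3 -m creep '[[0,0,0,0,-1.2,4.4,100],[0,0,0,0,-1.2,4.4,100],[0,0,0,0,-1.2,4.4,100],[0,0,0,0,-1.2,4.4,100],[0,0,0,0,-1.2,4.4,100],[0,0,0,0,-1.2,4.4,100],[0,0,0,0,-1.2,4.4,100],[0,0,0,0,0,0,100]]'
python3 - <<'E'
from h import *
goal([.524,.262,.245],180)
i=r.camera_info("wrist"); p,d=r.capture("wrist"); cv2.imwrite("pics/w1.png",p)
T=np.linalg.inv(i["camera_from_world"]); print(T.round(3),i["dist_coeffs"],i["fovy"])
print(proj(i,[[.5237,.2617,.03],[.55,.0044,.04]]).round())
for q in ["housing","cartridge","latch"]:
    print(q,[(round(x["score"],2),np.round(x["rect"]).tolist()) for x in r.look_for(q,"wrist")])
E
```

```text
time_s: 1.4
tcp_pos: [0.2824, -0.613, 0.2454]
eef_rot: [170.5, 90.0, -99.1]
contact_force: [-0.4, -1.2, -0.4]
gripper_width: 0.0876
time_s: 2.2
tcp_pos: [0.3785, -0.2594, 0.2457]
eef_rot: [-102.9, 89.9, -12.9]
contact_force: [1.3, -0.1, 0.7]
gripper_width: 0.0877
time_s: 3.0
tcp_pos: [0.4637, 0.0511, 0.2456]
eef_rot: [-65.7, 89.9, 24.5]
contact_force: [-0.7, -0.6, -0.8]
gripper_width: 0.0876
now [0.4637 0.0511 0.2456] yaw -179.74 j6 -30.3 j1 30.6 | turn [0.0045 0.0005 0.0012] | shift now-axes [ 0.07 -6.12 21.06] goal-axes [ 0.06 -6.03 21.09] t 3.0 F [-0.7 -0.6 -0.8]
[[-1.    -0.004 -0.     0.464]
 [-0.004  0.958  0.286 -0.025]
 [-0.001  0.286 -0.958  0.384]
 [ 0.     0.     0.     1.   ]] [-0.03810697  0.          0.          0.          0.        ] 61.31289672577103
[[273. 331.]
 [236. 123.]]
housing [(0.83, [166.0, 24.0, 299.0, 208.0]), (0.81, [352.0, 74.0, 480.0, 245.0])]
cartridge [(0.67, [254.0, 302.0, 291.0, 348.0])]
latch [(0.67, [372.0, 190.0, 468.0, 233.0]), (0.58, [187.0, 151.0, 274.0, 192.0])]
```

View pics/w1.png

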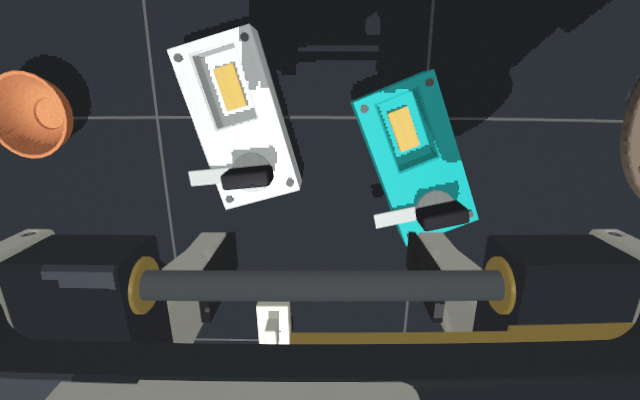

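The wrist picture shows the white housing at (235,115), its recess with the yellow pad at (230,87) and its latch at (247,177). The cartridge is half hidden at (273,322). I'll measure the housing from this picture, then back off to see the cartridge.

```bash
cat > meas.py <<'E'
from h import *
def housing():
    i=r.camera_info("wrist"); p,d=r.capture("wrist")
    ms=r.masks_of("housing","wrist")
    for m in ms:
        if m["score"]<.4: continue
        px=m["pixels"]; uv,P=cloud(i,d,px); c=p[uv[:,1],uv[:,0]].astype(int)
        if np.median(c.max(1)-c.min(1))>40: continue
        top=(abs(P[:,2]-np.median(P[:,2]))<.002)
        q=P[top]; print("top z",np.median(P[:,2]).round(4),"n",len(q),"rect",cv2.minAreaRect(np.float32(q[:,:2])))
        full=cv2.morphologyEx(px.astype(np.uint8),cv2.MORPH_CLOSE,np.ones((25,25)))>0
        hsv=cv2.cvtColor(p,cv2.COLOR_BGR2HSV); y=full&(hsv[...,0]>12)&(hsv[...,0]<35)&(hsv[...,1]>70)
        y=cv2.morphologyEx(y.astype(np.uint8),cv2.MORPH_OPEN,np.ones((3,3)))>0
        u2,P2=cloud(i,d,y); W=onz(i,u2,.02); print("pad z",np.median(P2[:,2]).round(4),"n",len(u2),"rect@z.02",cv2.minAreaRect(np.float32(W[:,:2])),"mean",W.mean(0).round(4))
        return i,p,d,m
E
python3 - <<'E'
from meas import *
out=housing(); i,p,d,m=out
uv,P=cloud(i,d,m["pixels"]); print(np.histogram(P[:,2],bins=np.arange(0,.1,.005)))
np.savez("pics/w1.npz",p=p,d=d,m=m["pixels"],T=i["camera_from_world"])
g=cv2.cvtColor(p,cv2.COLOR_BGR2HSV)[80:100:5,220:240:5]; print(g[...,0],g[...,1])
E
```

```text
top z 0.0393 n 8504 rect ((0.5500621199607849, 0.0035377368330955505), (0.08489665389060974, 0.16795717179775238), 15.496845245361328)
pad z 0.0196 n 908 rect@z.02 ((0.5590593218803406, -0.03120950609445572), (0.021935248747467995, 0.043545305728912354), 15.785106658935547) mean [ 0.5591 -0.0316  0.02  ]
(array([  68,   91, 1665,  987,  536,  259,  283, 6370, 2698,  801,   47,
         59,   60,   63,   63,  679,  126,    0,    0]), array([0.   , 0.005, 0.01 , 0.015, 0.02 , 0.025, 0.03 , 0.035, 0.04 ,
       0.045, 0.05 , 0.055, 0.06 , 0.065, 0.07 , 0.075, 0.08 , 0.085,
       0.09 , 0.095]))
[[22 22 23 24]
 [23 23 23 22]
 [22 22 22 22]
 [23 22 22 23]] [[125 126 126  25]
 [128 128 126 128]
 [127 127 125 126]
 [127 126 127 127]]
```

Housing centre (0.550, 0.0035), yaw 15.6°. The seat comes out at about (0.5595, -0.031), and the two estimates agree within 0.7 mm. Next, the cartridge.

```bash
python3 -m creep '[[0,0,0,0,-1,4.35,100],[0,0,0,0,-1,4.35,100],[0,0,0,0,-1,4.35,100],[0,0,0,0,-1,4.35,100],[0,0,0,0,-1,4.35,100],[0,0,0,0,-1,4.35,100],[0,0,0,0,0,0,100],[0,0,0,0,0,0,100]]'
python3 - <<'E'
from meas import *
goal([.524,.262,.1],180)
i=r.camera_info("wrist"); p,d=r.capture("wrist"); cv2.imwrite("pics/w2.png",p)
for m in r.masks_of("cartridge","wrist"):
    uv,P=cloud(i,d,m["pixels"]); print(round(m["score"],2),np.round(m["rect"]),len(P),"zmax",P[:,2].max().round(3))
    for z in(.026,.05):
        q=P[abs(P[:,2]-z)<.003]
        if len(q)>20: print(z,len(q),np.median(q[:,2]),cv2.minAreaRect(np.float32(q[:,:2])),q.mean(0).round(4))
E
```

```text
time_s: 4.1
tcp_pos: [0.5225, 0.3078, 0.2446]
eef_rot: [135.6, 89.9, -134.4]
contact_force: [0.3, 0.1, -0.6]
gripper_width: 0.0876
now [0.5225 0.3078 0.2446] yaw 179.99 j6 -48.9 j1 48.9 | turn [-0.0001 -0.001  -0.001 ] | shift now-axes [14.47 -0.17 -4.56] goal-axes [14.46 -0.15 -4.58] t 4.1 F [ 0.3  0.1 -0.6]
0.68 [299.  91. 338. 158.] 2561 zmax 0.052
0.026 2042 0.025539011513218607 ((0.5245320200920105, 0.26238182187080383), (0.04009346291422844, 0.0686417892575264), 0.7242308259010315) [0.5241 0.2607 0.0255]
0.05 486 0.04945323154422232 ((0.5243848562240601, 0.2626412510871887), (0.013862746767699718, 0.033074699342250824), 0.17902952432632446) [0.5244 0.2626 0.0494]
```

View pics/w2.png

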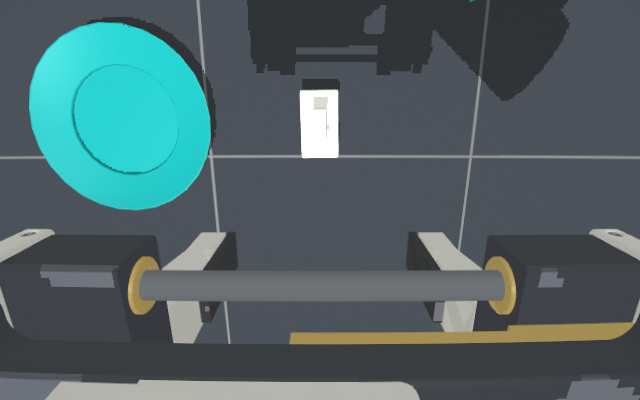

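Cartridge at (0.5245, 0.2625), yaw about 0.4°, at the expected heights and visible at (319,124). Now I'll descend.

```bash
python3 -m creep '[[-0.006,0,0,0,-0.2,-2.3,100],[0,0,0,0,0,-2.24,100],[0,0,0,4,0,0,100],[0,0,0,4,0,0,100],[0,0,0,4,0,0,100],[0,0,0,3.5,0,0,100],[0,0,0,0,0,0,100],[0,0,0,0,0,0,100]]'
python3 - <<'E'
from h import *
goal([.5244,.2625,.049],180.4)
E
```

```text
time_s: 5.0
tcp_pos: [0.5248, 0.2615, 0.0913]
eef_rot: [-169.7, 90.0, -79.3]
contact_force: [0.8, 0.7, 0.9]
gripper_width: 0.0877
now [0.5248 0.2615 0.0913] yaw -179.69 j6 -45.3 j1 45.6 | turn [-0.0016 -0.0006  0.0001] | shift now-axes [4.23 0.04 0.1 ] goal-axes [4.23 0.04 0.1 ] t 5.0 F [0.8 0.7 0.9]
```

```bash
python3 -m creep '[[0,0,0,2.2,0.04,0.1,100],[0,0,0,2.0,0,0,100],[0,0,0,0,0,0,100],[0,0,0,0,0,0,100]]'
python3 -m creep '[[0,0,0,0,0,0,10],[0,0,0,0,0,0,10],[0,0,0,0,0,0,10],[0,0,0,0,0,0,10],[0,0,0,0,0,0,10],[0,0,0,0,0,0,10],[0,0,0,0,0,0,10],[0,0,0,0,0,0,10]]' 30
python3 - <<'E'
from h import *
goal([.5244,.2625,.049],180.4)
E
```

```text
time_s: 5.4
tcp_pos: [0.5251, 0.2641, 0.0506]
eef_rot: [-55.8, 89.9, 34.6]
contact_force: [0.9, 1.2, 0.0]
gripper_width: 0.0879
time_s: 6.2
tcp_pos: [0.524, 0.2636, 0.0483]
eef_rot: [138.7, 90.0, -131.0]
contact_force: [0.4, -0.4, 0.2]
gripper_width: 0.0294
now [0.524  0.2636 0.0483] yaw -179.64 j6 -45.4 j1 45.8 | turn [-0.0007 -0.0001 -0.0001] | shift now-axes [-0.07 -0.04 -0.11] goal-axes [-0.07 -0.04 -0.11] t 6.2 F [ 0.4 -0.4  0.2]
```

```bash
python3 -m creep '[[0,0,0,0,0,0,0],[0,0,0,0,0,0,0],[0,0,0,0,0,0,0],[0,0,0,0,0,0,0],[0,0,0,0,0,0,0]]' 30
python3 -m creep '[[0,0,0,-1,0,0,0],[0,0,0,-3,0,0,0],[0,0,0,-4,0,0,0],[0,0,0,-4,0,0,0],[0,0,0,0,0,0,0],[0,0,0,0,0,0,0]]'
python3 - <<'E'
from meas import *
goal([.5595,-.0312,.17],195.6)
i=r.camera_info("wrist"); p,d=r.capture("wrist"); cv2.imwrite("pics/w3.png",p)
for k in range(3):
    s=r.get_state(); print(s["tcp_pos"],s["gripper_width"],s["contact_force"]); r.capture("top")
E
```

```text
time_s: 6.7
tcp_pos: [0.524, 0.2636, 0.0483]
eef_rot: [92.7, 90.0, -176.9]
contact_force: [1.1, -0.8, -0.6]
gripper_width: 0.0138
time_s: 7.3
tcp_pos: [0.5242, 0.264, 0.1701]
eef_rot: [-40.2, 89.8, 50.1]
contact_force: [-0.0, -0.8, -3.0]
gripper_width: 0.0141
now [0.5242 0.264  0.1701] yaw -179.65 j6 -45.4 j1 45.8 | turn [-0.2662  0.002   0.0022] | shift now-axes [ -0.05  -3.35 -29.54] goal-axes [ 1.000e-02  4.540e+00 -2.938e+01] t 7.3 F [-0.  -0.8 -3. ]
[0.52359126 0.26342717 0.16862871] 0.013575418559469279 [-0.1054053   0.16225683 -1.75830654]
[0.52332504 0.26312428 0.16776797] 0.013762769485477808 [ 0.28175509 -0.48125481 -1.07932714]
[0.52331236 0.26303619 0.16736329] 0.01364634887663373 [-0.01906818 -0.01304299 -1.75883475]
```

View pics/w3.png

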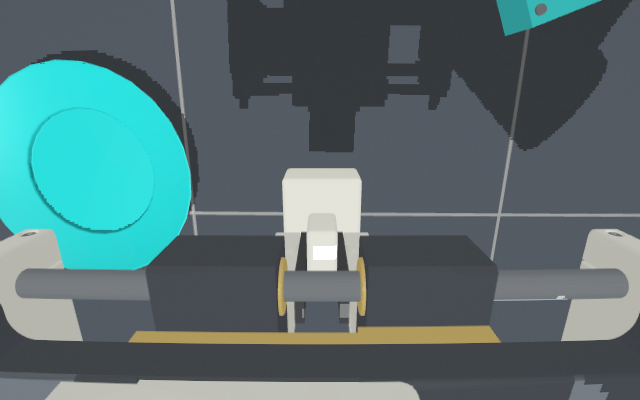

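The cartridge is held upright between the pads at about (322,200). Now I'll turn it and carry it over the recess.

```bash
python3 -m creep '[[-0.133,0,0,0,0,0,0],[-0.133,0,0,0,0,0,0],[0,0,0,0,0.64,-4.17,0],[0,0,0,0,0.64,-4.17,0],[0,0,0,0,0.64,-4.17,0],[0,0,0,0,0.64,-4.17,0],[0,0,0,0,0.64,-4.17,0],[0,0,0,0,0.64,-4.17,0]]'
python3 -m creep '[[0,0,0,0,0.64,-4.17,0],[0,0,0,0,0,0,0],[0,0,0,0,0,0,0],[0,0,0,0,0,0,0],[0,0,0,0,0,0,0]]'
python3 - <<'E'
from meas import *
goal([.5588,-.0301,.11],195.6)
i=r.camera_info("wrist"); p,d=r.capture("wrist"); cv2.imwrite("pics/w4.png",p)
P=np.array([[.55,.0035,.04]])
c,s=np.cos(np.radians(15.6)),np.sin(np.radians(15.6)); H=np.array([[c,-s],[s,c]])
for q in [(0,52,70),(66,52,45),(-42,84,40),(42,84,40),(21.5,.5,40),(-21.5,.5,40)]:
    w=np.r_[H@np.array(q[:2])/1000+[.5496,.0035],q[2]/1000]; print(q,proj(i,[w]).round(1))
E
```

```text
time_s: 8.3
tcp_pos: [0.5537, 0.0105, 0.1674]
eef_rot: [93.8, 89.9, -160.5]
contact_force: [0.6, 0.1, -2.1]
gripper_width: 0.0137
time_s: 8.8
tcp_pos: [0.5593, -0.0287, 0.168]
eef_rot: [89.2, 90.0, -165.1]
contact_force: [0.3, -0.5, -0.7]
gripper_width: 0.0135
now [ 0.5593 -0.0287  0.168 ] yaw -164.33 j6 -1.4 j1 17.1 | turn [ 0.0012  0.     -0.0006] | shift now-axes [ 5.8   0.08 -0.12] goal-axes [ 5.8   0.08 -0.12] t 8.8 F [ 0.3 -0.5 -0.7]
(0, 52, 70) [[321.8 300.8]]
(66, 52, 45) [[247.2 283.9]]
(-42, 84, 40) [[367.  311.4]]
(42, 84, 40) [[276.5 311.3]]
(21.5, 0.5, 40) [[296.6 227.9]]
(-21.5, 0.5, 40) [[347.1 227.9]]
```

View pics/w4.png

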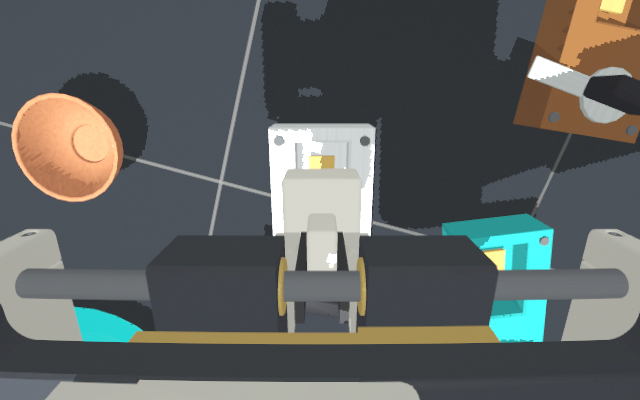

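The cartridge at (322,200) hangs over the recess, aligned with the housing. I'll correct, lower to just above the rim, and check the relative alignment in a single image.

```bash
python3 -m creep '[[0,0,0,2,0.08,-0.12,0],[0,0,0,2.5,0,0,0],[0,0,0,2.5,0,0,0],[0,0,0,0,0,0,0],[0,0,0,0,0,0,0],[0,0,0,0,0,0,0]]'
python3 - <<'E'
from meas import *
goal([.5588,-.0301,.088],195.6)
s=r.get_state(); i=r.camera_info("wrist"); p,d=r.capture("wrist")
M=Rs(s); uv,P=cloud(i,d,np.ones(d.shape,bool)); L=(P-s["tcp_pos"])@M*1000  # tool mm
k=(abs(L[:,1])<75)&(L[:,2]<-8)&(L[:,2]>-90); 
zs=s["tcp_pos"][2]-.0223
for n,z in(("shoulder",zs),("housing",.0395)):
    q=L[k&(abs(P[:,2]-z)<.003)]
    if n=="shoulder": q=q[abs(q[:,1])<30]
    for a in range(-85,-8,8):
        b=q[(q[:,2]>=a)&(q[:,2]<a+8)]
        if len(b)>5: print(n,a,"y",np.percentile(b[:,1],[1,99]).round(1),"zmin",b[:,2].min().round(1),len(b))
E
```

```text
time_s: 9.45
tcp_pos: [0.5599, -0.0304, 0.0998]
eef_rot: [-99.4, 89.9, 6.2]
contact_force: [-0.5, 0.0, -0.1]
gripper_width: 0.0136
now [ 0.5599 -0.0304  0.0998] yaw -164.34 j6 -1.3 j1 16.9 | turn [ 0.001  -0.0003  0.002 ] | shift now-axes [1.18 0.1  0.06] goal-axes [1.18 0.1  0.06] t 9.45 F [-0.5  0.  -0.1]
shoulder -37 y [-19.   19.5] zmin -36.4 1189
shoulder -29 y [-19.2  19.6] zmin -29.0 1171
shoulder -21 y [-19.5  19.9] zmin -21.0 967
shoulder -13 y [-19.2  19.7] zmin -13.0 428
housing -53 y [-40.7  41.8] zmin -49.0 985
housing -45 y [-40.6  41.7] zmin -45.0 1806
housing -37 y [-41.1  42.3] zmin -37.0 859
housing -29 y [-41.1  42.2] zmin -29.0 746
housing -21 y [-41.2  42.1] zmin -21.0 717
housing -13 y [-41.1  42.2] zmin -13.0 424
```

```bash
python3 -m creep '[[0,0,0,0.4,0.06,0.05,0],[0,0,0,0.4,0,0,0],[0,0,0,0.4,0,0,0],[0,0,0,0,0,0,0],[0,0,0,0,0,0,0]]'
python3 -m creep '[[0,0,0,0.2,0,0,0],[0,0,0,0.2,0,0,0],[0,0,0,0,0,0,0],[0,0,0,0,0,0,0]]'
python3 -m creep '[[0,0,0,0.25,0,0,0],[0,0,0,0.25,0,0,0],[0,0,0,0,0,0,0],[0,0,0,0,0,0,0]]'
python3 - <<'E'
from h import *
goal([.5588,-.0301,.0623],195.6)
E
```

```text
time_s: 10.0
tcp_pos: [0.5582, -0.0307, 0.0862]
eef_rot: [103.9, 90.0, -150.5]
contact_force: [0.3, -0.1, -0.7]
gripper_width: 0.0135
time_s: 10.4
tcp_pos: [0.5582, -0.0306, 0.0823]
eef_rot: [121.4, 90.0, -133.0]
contact_force: [0.2, 0.6, -1.6]
gripper_width: 0.0139
time_s: 10.8
tcp_pos: [0.5583, -0.0306, 0.0773]
eef_rot: [43.5, 90.0, 149.1]
contact_force: [1.3, 0.3, -0.8]
gripper_width: 0.0136
now [ 0.5583 -0.0306  0.0773] yaw -164.4 j6 -1.3 j1 16.9 | turn [-0.  0. -0.] | shift now-axes [ 1.5  -0.06  0.03] goal-axes [ 1.5  -0.06  0.03] t 10.8 F [ 1.3  0.3 -0.8]
```

Going in freely, already 11 mm below the rim. I'll continue down to the pad and press.

```bash
python3 -m creep '[[0,0,0,0.35,0,0,0],[0,0,0,0.35,0,0,0],[0,0,0,0.2,0,0,0],[0,0,0,0,0,0,0]]'
python3 -m creep '[[0,0,0,0.2,0,0,0],[0,0,0,0.2,0,0,0],[0,0,0,0.1,0,0,0],[0,0,0,0,0,0,0],[0,0,0,0,0,0,0]]' 50
python3 -m creep '[[0,0,0,0.1,0,0,0],[0,0,0,0.1,0,0,0],[0,0,0,0,0,0,0]]'
python3 - <<'E'
from h import *
goal([.5588,-.0301,.0623],195.6)
E
```

```text
time_s: 11.2
tcp_pos: [0.5583, -0.0306, 0.0681]
eef_rot: [116.1, 90.0, -138.3]
contact_force: [1.1, 0.3, -1.6]
gripper_width: 0.0137
time_s: 11.7
tcp_pos: [0.5583, -0.0306, 0.0634]
eef_rot: [-95.7, 90.0, 9.9]
contact_force: [-0.5, -0.3, 3.4]
gripper_width: 0.0134
time_s: 12.0
tcp_pos: [0.5583, -0.0306, 0.0622]
eef_rot: [-123.2, 90.0, -17.6]
contact_force: [-3.8, 2.0, 12.3]
gripper_width: 0.0137
now [ 0.5583 -0.0306  0.0622] yaw -164.38 j6 -1.3 j1 16.9 | turn [ 0.0003 -0.0003  0.0004] | shift now-axes [-0.01 -0.06  0.04] goal-axes [-0.01 -0.06  0.04] t 12.0 F [-3.8  2.  12.3]
```

```bash
python3 -m creep '[[0,0,0,0.1,0,0,0],[0,0,0,0.1,0,0,0],[0,0,0,0,0,0,0],[0,0,0,0,0,0,0]]'
python3 - <<'E'
from h import *
goal([.5588,-.0301,.0623],195.6)
E
```

```text
time_s: 12.4
tcp_pos: [0.5584, -0.0306, 0.0621]
eef_rot: [-117.3, 89.9, -11.7]
contact_force: [-10.1, 3.1, 30.8]
gripper_width: 0.0137
now [ 0.5584 -0.0306  0.0621] yaw -164.35 j6 -1.3 j1 16.9 | turn [ 0.001  -0.0006  0.0012] | shift now-axes [-0.02 -0.05  0.04] goal-axes [-0.02 -0.05  0.04] t 12.4 F [-10.1   3.1  30.8]
```

Firm stop at the predicted home height (31 N). I'll unload, open, rise and check.

```bash
python3 -m creep '[[0,0,0,-0.2,0,0,0],[0,0,0,0,0,0,45],[0,0,0,0,0,0,45],[0,0,0,0,0,0,45],[0,0,0,0,0,0,45],[0,0,0,0,0,0,45],[0,0,0,0,0,0,45]]'
python3 -m creep '[[0,0,0,-1,0,0,45],[0,0,0,-3,0,0,45],[0,0,0,-4.5,0,0,60],[0,0,0,-4.5,0,0,60],[0,0,0,-4,0,4,60],[0,0,0,0,0,4.5,60],[0,0,0,0,0,0,60],[0,0,0,0,0,0,60]]'
python3 - <<'E'
from meas import *
goal([.5361,.0536,.2],285.6)
i=r.camera_info("wrist"); p,d=r.capture("wrist"); cv2.imwrite("pics/w5.png",p)
for q in ("cartridge","housing","latch"):
  for m in r.masks_of(q,"wrist")[:3]:
    uv,P=cloud(i,d,m["pixels"]); c=p[uv[:,1],uv[:,0]].astype(int)
    print(q,round(m["score"],2),np.round(m["rect"]),len(P),"med z",np.median(P[:,2]).round(4),P.mean(0).round(4))
    for z in ((.04,.064) if q=="cartridge" else (.04,) if q=="housing" else (.08,)):
        k=P[abs(P[:,2]-z)<.003]
        if len(k)>20: print("   ",z,len(k),np.median(k[:,2]).round(4),cv2.minAreaRect(np.float32(k[:,:2])))
E
```

```text
time_s: 13.1
tcp_pos: [0.5581, -0.0307, 0.0612]
eef_rot: [88.2, 90.0, -166.2]
contact_force: [0.3, 0.2, 1.1]
gripper_width: 0.0394
time_s: 13.9
tcp_pos: [0.5363, 0.0477, 0.2277]
eef_rot: [-79.4, 89.9, 26.3]
contact_force: [-0.5, -0.4, -1.4]
gripper_width: 0.0522
now [0.5363 0.0477 0.2277] yaw -164.27 j6 -10.2 j1 25.9 | turn [-1.5686e+00 -8.0000e-04  1.2000e-03] | shift now-axes [ 2.77 -0.14  0.58] goal-axes [ 2.77 -0.58 -0.14] t 13.9 F [-0.5 -0.4 -1.4]
cartridge 0.77 [300.  48. 343. 128.] 3342 med z 0.0398 [ 0.5585 -0.0324  0.0442]
    0.04 2666 0.0395 ((0.5581236481666565, -0.031478554010391235), (0.040395092219114304, 0.06914669275283813), 15.68368148803711)
    0.064 657 0.0635 ((0.5581254959106445, -0.03127928823232651), (0.013756360858678818, 0.033285465091466904), 15.393625259399414)
housing 0.88 [431. 127. 528. 238.] 9980 med z 0.0385 [0.3768 0.0142 0.0311]
    0.04 5505 0.0396 ((0.3731902539730072, 0.01824124902486801), (0.08579102903604507, 0.11137145012617111), 22.348949432373047)
housing 0.84 [255.  32. 368. 210.] 12753 med z 0.0398 [0.5512 0.0068 0.0429]
    0.04 9913 0.0396 ((0.5499568581581116, 0.0034752637147903442), (0.08469369262456894, 0.1676710844039917), 15.722262382507324)
housing 0.8 [490.   0. 622.  51.] 5304 med z 0.04 [ 0.3728 -0.1426  0.0394]
    0.04 2443 0.0399 ((0.3663524091243744, -0.14484772086143494), (0.08664841949939728, 0.03075285814702511), 7.850913047790527)
latch 0.85 [548.   6. 626.  30.] 1440 med z 0.0534 [ 0.3664 -0.1521  0.0583]
    0.08 206 0.0792 ((0.3581101894378662, -0.15423668920993805), (0.02611495554447174, 0.007524766493588686), 16.963314056396484)
latch 0.64 [250. 158. 349. 199.] 2419 med z 0.0488 [0.5497 0.0516 0.0603]
    0.08 842 0.0793 ((0.5362529754638672, 0.05320694297552109), (0.0455242395401001, 0.016163837164640427), 6.391087532043457)
latch 0.45 [ 47.   0. 144.  99.] 7635 med z 0.0212 [ 0.78   -0.0051  0.0222]
```

View pics/w5.png

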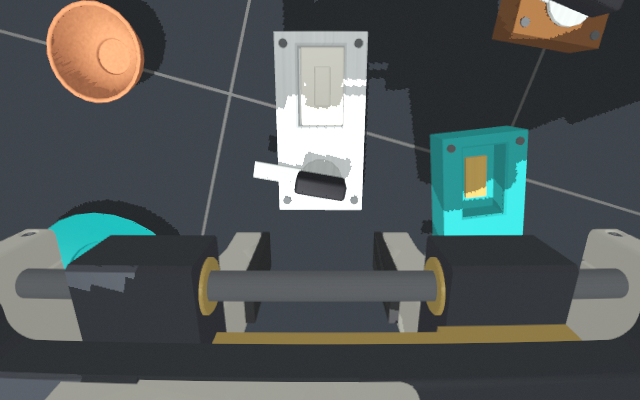

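The cartridge is flush: shoulders at 39.5 mm, housing top at 39.6 mm, centre within 1 mm of the seat, at (322,88). The latch bar at (320,186) seems rotated about 9° from the housing's x axis, so I'll check that against the earlier w1 data before pinching.

```bash
python3 - <<'E'
from meas import *
f=np.load("pics/w1.npz"); i0=dict(r.camera_info("wrist")); i0["camera_from_world"]=f["T"]
i=r.camera_info("wrist"); p,d=r.capture("wrist")
ax=np.array([.5361,.0536])
for n,I,D in(("w1",i0,f["d"]),("now",i,d)):
    uv,P=cloud(I,D,np.ones(D.shape,bool)); rr=np.linalg.norm(P[:,:2]-ax,axis=1)
    b=P[(rr<.035)&(abs(P[:,2]-.079)<.003)]; R0=cv2.minAreaRect(np.float32(b[:,:2])); print(n,len(b),R0)
    t=P[(rr>.03)&(rr<.075)&(P[:,0]>ax[0])&(P[:,2]>.0425)&(P[:,2]<.05)]
    dd=t[:,:2]-ax; vv=t[t[:,0]>.575]; print("  tongue n",len(t),"far-end mean dir",np.degrees(np.arctan2(*(vv[:,:2].mean(0)-ax)[::-1])).round(1),"rmax",np.linalg.norm(dd,axis=1).max().round(3))
E
```

```text
w1 784 ((0.5361124277114868, 0.05343285948038101), (0.0462622195482254, 0.016073735430836678), 4.939755916595459)
  tongue n 485 far-end mean dir 5.2 rmax 0.066
now 874 ((0.536014974117279, 0.05340833216905594), (0.04558108374476433, 0.016394896432757378), 6.056255340576172)
  tongue n 602 far-end mean dir 5.3 rmax 0.066
```

The latch's open position is 5.3° in world and was so from the start; closed is 80° on, exactly along the housing's -y. I'll pinch at tool yaw 275.5°.

```bash
python3 -m creep '[[-0.14,0,0,0,0,0,60],[-0.14,0,0,0,0,0,60],[-0.14,0,0,0,0,0,60],[-0.14,0,0,0,0,0,60],[-0.14,0,0,0,0,0,60],[-0.14,0,0,0,0,0,60],[-0.14,0,0,0,0,0,60],[-0.14,0,0,0,0,0,60]]'
python3 -m creep '[[-0.14,0,0,0,0,0,60],[-0.13,0,0,0,0,0,60],[0,0,0,3,0,0,60],[0,0,0,3,0,0,60],[0,0,0,3,0,0,60],[0,0,0,0,0,0,60],[0,0,0,0,0,0,60],[0,0,0,0,0,0,60]]'
python3 - <<'E'
from h import *
goal([.5358,.0535,.07],275.4)
E
```

```text
time_s: 14.95
tcp_pos: [0.5367, 0.0459, 0.2263]
eef_rot: [39.3, 89.9, -150.7]
contact_force: [0.0, -0.4, 0.1]
gripper_width: 0.0526
time_s: 15.75
tcp_pos: [0.5377, 0.0467, 0.1383]
eef_rot: [-174.1, 89.9, 11.1]
contact_force: [-0.3, 0.4, -0.7]
gripper_width: 0.0527
now [0.5377 0.0467 0.1383] yaw -84.77 j6 69.4 j1 25.8 | turn [-0.003  -0.002   0.0002] | shift now-axes [ 6.83 -0.69  0.14] goal-axes [ 6.83 -0.69  0.13] t 15.75 F [-0.3  0.4 -0.7]
```

```bash
python3 -m creep '[[-0.003,0,0,0,-0.69,0.14,60],[0,0,0,0,0,0,60],[0,0,0,2.3,0,0,60],[0,0,0,2.3,0,0,60],[0,0,0,2.1,0,0,60],[0,0,0,0,0,0,60],[0,0,0,0,0,0,60],[0,0,0,0,0,0,60]]'
python3 - <<'E'
from h import *
goal([.5358,.0535,.07],275.4)
E
```

```text
time_s: 16.55
tcp_pos: [0.5355, 0.054, 0.0711]
eef_rot: [-166.2, 89.9, 19.2]
contact_force: [0.2, -0.0, -0.7]
gripper_width: 0.0524
now [0.5355 0.054  0.0711] yaw -84.56 j6 68.8 j1 26.6 | turn [ 0.0006 -0.002   0.0005] | shift now-axes [ 0.11  0.05 -0.03] goal-axes [ 0.11  0.05 -0.03] t 16.55 F [ 0.2 -0.  -0.7]
```

Well placed. I'll close on the bar, then turn clockwise (positive about tool x).

```bash
python3 -m creep '[[0,0,0,0,0.05,-0.03,0],[0,0,0,0,0,0,0],[0,0,0,0,0,0,0],[0,0,0,0,0,0,0],[0,0,0,0,0,0,0],[0,0,0,0,0,0,0],[0,0,0,0,0,0,0],[0,0,0,0,0,0,0]]' 30
python3 -m creep '[[0.1,0,0,0,0,0,0],[0.1,0,0,0,0,0,0],[0.1,0,0,0,0,0,0],[0,0,0,0,0,0,0]]'
python3 - <<'E'
from h import *
goal([.5358,.0535,.07],195.4); print(r.get_state()["moment"])
E
```

```text
time_s: 17.35
tcp_pos: [0.5349, 0.053, 0.0698]
eef_rot: [50.2, 90.0, -124.4]
contact_force: [-0.2, -0.1, 2.1]
gripper_width: 0.016
time_s: 17.75
tcp_pos: [0.535, 0.0534, 0.0698]
eef_rot: [-107.1, 90.0, 61.1]
contact_force: [-1.5, 3.4, 2.3]
gripper_width: 0.0157
now [0.535  0.0534 0.0698] yaw -101.85 j6 51.6 j1 26.6 | turn [1.0951e+00 1.0000e-04 5.0000e-04] | shift now-axes [-0.02 -0.02 -0.08] goal-axes [-0.02 -0.08 -0.02] t 17.75 F [-1.5  3.4  2.3]
[0.92117891 0.64150845 0.10036862]
```

```bash
python3 -m creep '[[0.1,0,0,0,0,0,0],[0.12,0,0,0,0,0,0],[0.12,0,0,0,0,0,0],[0.12,0,0,0,0,0,0],[0,0,0,0,0,0,0]]'
python3 -m creep '[[0.12,0,0,0,0,0,0],[0.12,0,0,0,0,0,0],[0.12,0,0,0,0,0,0],[0.12,0,0,0,0,0,0],[0.1,0,0,0,0,0,0],[0,0,0,0,0,0,0],[0,0,0,0,0,0,0]]'
python3 - <<'E'
from h import *
goal([.5358,.0535,.07],195.4); print(r.get_state()["moment"])
E
```

```text
time_s: 18.25
tcp_pos: [0.5353, 0.054, 0.0698]
eef_rot: [-86.9, 89.9, 54.9]
contact_force: [-1.2, 6.2, 1.3]
gripper_width: 0.0158
time_s: 18.95
tcp_pos: [0.5359, 0.0545, 0.0698]
eef_rot: [-66.2, 89.8, 42.6]
contact_force: [0.4, 8.0, -1.0]
gripper_width: 0.0154
now [0.5359 0.0545 0.0698] yaw -161.19 j6 -7.8 j1 26.6 | turn [0.0595 0.0013 0.0027] | shift now-axes [-0.02  0.05 -0.09] goal-axes [-0.02  0.04 -0.09] t 18.95 F [ 0.4  8.  -1. ]
[ 2.62457038 -0.12892858 -0.12223837]
```

```bash
python3 -m creep '[[0,0,0,0,0,0,60],[0,0,0,0,0,0,60],[0,0,0,0,0,0,60],[0,0,0,0,0,0,60],[0,0,0,0,0,0,60],[0,0,0,0,0,0,60],[0,0,0,0,0,0,60],[0,0,0,0,0,0,60]]'
python3 -m creep '[[0,0,0,-1,0,0,60],[0,0,0,-3,0,0,60],[0,0,0,-4.5,0,0,60],[0,0,0,-4.5,0,0,60],[0,0,0,-3,0,2,60],[0,0,0,0,0,2,60],[0,0,0,0,0,0,60],[0,0,0,0,0,0,60]]'
python3 - <<'E'
from meas import *
i=r.camera_info("wrist"); p,d=r.capture("wrist"); cv2.imwrite("pics/w6.png",p); t,_=r.capture("top"); cv2.imwrite("pics/top2.png",t)
uv,P=cloud(i,d,np.ones(d.shape,bool)); ax=np.array([.5361,.0536]); rr=np.linalg.norm(P[:,:2]-ax,axis=1)
b=P[(rr<.035)&(abs(P[:,2]-.079)<.003)]; print("bar",cv2.minAreaRect(np.float32(b[:,:2])))
H=R.from_euler("z",-15.6,degrees=True).as_matrix(); Q=(P-[.55,.0035,0])@H.T*1000
q=Q[(abs(Q[:,0])<35)&(Q[:,1]>-18)&(Q[:,1]<20)&(Q[:,2]>42)&(Q[:,2]<50)]; print("tongue",len(q),"x mean",q[:,0].mean(),"ymin",q[:,1].min(),"z",np.median(q[:,2]))
for n,k in(("shoulder",(abs(abs(Q[:,0])-13.5)<4)&(abs(Q[:,1]+36)<30)),("top far",(abs(abs(Q[:,0])-32)<5)&(abs(Q[:,1]+36)<25))): print(n,np.percentile(Q[k,2],[10,50,90]).round(2))
a=cv2.imread("pics/top1.png"); print("changed px outside arm:",[(c,int((cv2.absdiff(a,t).max(2)[y0:y1,x0:x1]>60).sum())) for c,(x0,y0,x1,y1) in dict(plate=(180,100,258,175),bowls=(288,105,388,147),fork=(410,130,450,272)).items()])
print(r.get_state()["time_s"],r.get_state()["contact_force"])
cv2.imwrite("pics/fin.png",np.vstack([p[:300],t[60:330]]))
E
```

```text
time_s: 19.75
tcp_pos: [0.5349, 0.053, 0.0697]
eef_rot: [-76.9, 90.0, 31.8]
contact_force: [-0.4, 0.5, -0.2]
gripper_width: 0.0522
time_s: 20.55
tcp_pos: [0.5218, 0.091, 0.2302]
eef_rot: [-71.1, 90.0, 37.6]
contact_force: [0.2, -0.7, 0.1]
gripper_width: 0.0531
bar ((0.5359882712364197, 0.05385041981935501), (0.015965156257152557, 0.045327577739953995), 15.410948753356934)
tongue 674 x mean -0.048939865712661484 ymin -13.72499421913526 z 45.54714236418822
shoulder [38.47 39.56 40.51]
top far [38.57 39.51 40.56]
changed px outside arm: [('plate', 1762), ('bowls', 0), ('fork', 0)]
20.65 [0.59516405 0.23046378 0.09275623]
```

View pics/fin.png

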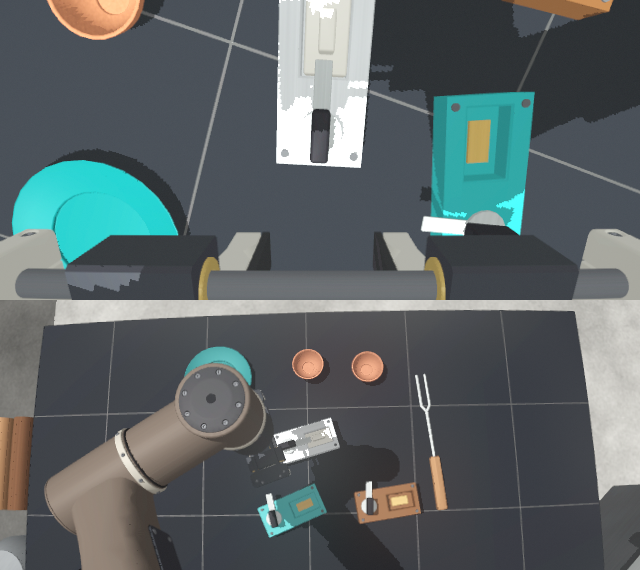

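The tongue lies along the housing's centre line over the cartridge end, at (322,85) in the upper half. The bowls and fork are unchanged, and the arm only hides the plate. Handing in.

```bash
python3 -c "
from plant import r
print(r.close_job())"
```

```text
the job is handed in; nothing more can be done
None
```

The cartridge is pressed fully home in the aluminium housing and the latch is closed over its end. I let go, backed the gripper clear and handed the job in at about 20.7 s; no verdict was reported.

- **Cartridge:** it hit a firm stop at the predicted height with 31 N of push. In the last camera check its shoulders measured 39.56 mm high and the housing top 39.51 mm, so they are flush.
- **Latch:** I turned it to about 1.34 rad and released it, and it clicked on to its closed stop. The bar sits within 0.2° of the closed direction, and the tongue lies on the housing's centre line, about 13 mm over the cartridge's end. At the start it stood about 10° off the housing's +x. That matches a travel of 80° to the closed stop, so I took it as the open stop.
- **Bystanders:** the bowls and the fork show no change in the before and after top views. The same check failed for the plate because the arm hid part of it. I saw no contact with it: the force readings away from the cartridge and the latch stayed at noise level (about 2 N or less), and the path stayed well above it.

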